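# Load the bench steriliser with spatula and cap wrench

## Task

Lay the blue spatula in the blue-floored compartment and the orange bottle-cap wrench in the orange-floored compartment of the white steriliser dock, each flat on the compartment's floor with its head in the wide pocket; set them down, do not let them fall. Once both lie in place, start the cycle by pressing the red sprung paddle all the way down, then let it spring back up. Leave the reagent bottle and the tip box where they stand.

Things in the scene. Friction and masses are not known exactly. Their poses are not given: they have to be found in the camera images.
- spatula: Loose spatula, all sizes in mm: 175 long, 70 g. Blue bar handle 110 x 16 wide x 14 high, from x = -87.5 to +22.5; flat steel blade 65 x 34 wide x 4 thick, from x = +22.5 to +87.5. Origin at mid-length on the flat underside, z up, x towards the blade (head). Centre of mass within 10 mm of the origin; grip the handle across y at about x = -10.
- spatula_head (a point): Centre of the spatula's blade, on the underside, 55 mm ahead (+x) of the spatula's origin.
- wrench: Loose orange bottle-cap wrench, sizes in mm: 150 long, 12 high throughout, 60 g. Handle 18 wide from x = -75 to +22; ring head 56 outside diameter, 40 inside, centred at x = +47. Origin at mid-length on the flat underside, z up, x towards the ring head. Centre of mass within 10 mm of the origin; grip the handle across y at about x = -9.
- wrench_head (a point): Centre of the wrench's ring head, on the underside, 47 mm ahead (+x) of the wrench's origin.
- spatula_nest_floor (a point): Centre of the blue floor of the spatula's compartment, 17 mm above the bench; spatula in place: origin and axes here, 5 mm play. x: to the wide head pocket, z up. White blocks 12 high bound a hollow 187 long: head pocket 44 wide, x +28 to +93.5; tail pocket 26 wide, x -93.5 to -45; between them no blocks (finger room). Insert 200 x 104; the two are side by side, 108 apart, either one left.
- wrench_nest_floor (a point): Centre of the orange floor of the wrench's compartment, 17 mm above the bench; wrench in place: origin and axes here, 5 mm play. x: to the wide head pocket, z up. White blocks 12 high bound a hollow 162 long: head pocket 66 wide, x +24 to +81; tail pocket 28 wide, x -81 to -42; between them no blocks (finger room).
- dock: Fixed white steriliser dock, base plate 230 x 225 x 12 mm high, carrying both compartment inserts. Origin: centre of its underside, on the bench; x towards the grey lamp bar (36 high) on its far edge, where both head pockets are; y towards the paddle. A white housing 60 high (70 along x, y = 112 to 136) stands beside the paddle's hinge.
- paddle_press (a point): Point to press on top of the red sprung paddle (44 along dock x, 70 along dock y, 8 mm thick), 53 out from its hinge (along dock x at y = +140, 45 above the bench). At rest the paddle rises outwards 0.2 rad and this point is about 60 above the bench; fully pressed about 36: a stroke of about 24 straight down.
- paddle (a joint): Paddle angle, rad: 0 at rest (up), 0.45 at its hard stop (fully down). A spring returns it; at the press point it takes about 2 N to start and 9 N to reach the stop.
- reagent_bottle: Bystander: whitish bottle with red cap, diameter 70, 100 mm high. Origin at the centre of its underside.
- tip_box: Bystander: grey box with pale blue lid, 85 x 120 x 65 mm high. Origin at the centre of its underside.
Mind the look-alikes: they are no part of the job. Of the things that look like the spatula, the middle-sized one is meant.

How it is judged:
By the outcome, as a careful person would: the job done as asked, in the order asked, and still so for the second after the job is handed in, with the robot touching nothing.
It also fails if it takes over 67 s, if anything falls off the work surface, if the arm or the gripper's body presses on something with over 40 N, if the wrist force passes 120 N, or if a joint passes its speed limit or range.

## Robot

A 6-joint arm with a two-finger parallel gripper is mounted at the origin on the work surface. World frame = base frame: x ahead of the robot, y to its left, z up, the work surface at z = 0. Lengths are in m, angles in rad, forces in N, time in s.
With the tool pointing down it reaches from about 0.3 to 0.85 m from the base axis. Payload 4.2 kg.
Tool frame: the origin (TCP) lies midway between the tips of the shut fingers; the grasp point (between the pads) lies 19 mm behind it (hold_point_z is the distance from the TCP to the grasp point, in m); z points along the fingers, y is the line along which they close (so a half turn about z gives the same grasp; the last joint's range is limited). The gripper opens to 91 mm and grips with 3 to 60 N. Pads are 32 mm wide; open, the fingers measure 118 mm over their backs; the gripper's body (76 mm by 178 mm) begins 60 mm behind the grasp point.
Start: joints at [1.264, 0.32, 1.565, -0, 1.257, -0.02], TCP at [0.163, 0.552, 0.214] pointing down, gripper open.
Joint ranges: [-3.11, 3.11], [-0.84, 2.01], [0.21, 2.61], [-1.34, 4.49], [0.05, 2.63], [-2.56, 2.56]. Speed limits (rad/s): [2.57, 2.57, 3.14, 3.14, 3.14, 3.14].

## Interface

Orientations are given as a 3x3 rotation matrix whose columns are the frame's x, y, z axes.
In Python, from cell import * gives the robot as it stands.
- The arm moves only by the shell command python3 -m crank 'ROWS' [FORCE]. ROWS is text: rows parted by semicolons, each of 7 numbers parted by spaces: the closure, from -1 (fully open) to 1 (shut), then the shift along the tool's x, y, z in cm, then the turn, a rotation vector about the tool's x, y, z in rad. In form: fingers tx ty tz ax ay az; .... A call has 1 to 10 rows; each row is the pose to reach, as a shift and turn from the pose commanded when the call began, along the tool's axes at that moment; what a row does not reach only later rows make up. A row lasts 1/10 s, in which the tool goes at most 50 mm and 8.59 degrees, less where a joint would pass 70% of its speed; a pose out of reach is approached as far as the arm can. A call with a gripper value outside its range is refused whole. The fingers move at their own pace and stop on an object; FORCE is the grip in N (left out, the last holds). Time passes only in rows, so rows that repeat a pose let the fingers close. It gives the time, the measured TCP pose, the force, the opening and the grip force at its end, in the units of the state.
- get_state(): the state, without advancing time (a new reading comes with each control period).
- read_camera(name): name is "scene" or "top" or "wrist"; returns the picture (420x560x3 uint8, red, green, blue); there is no depth.
- calibration(name): a dict with "fx", "fy", "cx", "cy" (pixels), "world_from_camera" (4x4, takes a point from camera to world coordinates). Camera axes: x right, y up, looking along -z (the intrinsics and any distortion apply to the point x, -y, -z); pixel columns grow to the right and rows downward; lengths in m; the calibration is good to about 2 mm. A picture is of the moment at which its call begins: read the wrist's pose just before it. calibration takes no time and is no camera call; for the wrist camera it gives the pose at the moment of the call.
- job_done(): hands the job in; it is judged then, once.
The state is a dict: "time_s": time; "q": joint angles; "joint_vel": joint speeds; "joint_efforts": joint torques, N m; "eef_pos": TCP position; "tcp_rot": TCP orientation; "wrist_force": force on the tool from outside, world axes, zero at the start; "ft_torque": the same for the moment, N m; "finger_gap": finger opening in m; "gripper_force": force on a finger pad.
Only numpy, scipy, OpenCV 4.12 (cv2) and the standard library are available. Lean on these libraries where they do the work, as an engineer would, in place of code of your own. Each camera call takes 0.05 s, during which the arm holds its last target. There are 200 camera calls.

## Working session

There is one attempt and no reset: what is moved stays moved. The work goes in short steps, Python scripts to look and compute and a shell command to move; the robot and the scene stay as the last step left them, time stands still between calls to the robot, and variables do not carry over. Pictures are saved under pics/ and viewed, at most 11 in all, crops included, and the job is handed in when it is done.

```bash
mkdir -p pics; ls
python3 - <<'E'
from cell import *
import cv2
s=get_state();print(s['time_s'],s['eef_pos'],s['tcp_rot'],s['finger_gap'])
for n in('top','scene'):
    cv2.imwrite(f'pics/{n}0.png',read_camera(n)[:,:,::-1]);c=calibration(n);print(c)
E
```

```text
pics
0.0 [0.16248037 0.55103744 0.2131432 ] [[-9.59167655e-01  2.82837589e-01 -5.54801366e-04]
 [ 2.82838126e-01  9.59166233e-01 -1.65267982e-03]
 [ 6.47067593e-05 -1.74211601e-03 -9.99998480e-01]] 0.09134325415544595
{'fx': 402.5716428832528, 'fy': 402.5716428832528, 'cx': 271.3427986452497, 'cy': 207.50736910259653, 'world_from_camera': array([[ 0.02319102,  0.99471226, -0.1000485 ,  0.44306632],
       [-0.99970949,  0.0224169 , -0.00885489, -0.06888752],
       [-0.0065653 ,  0.10022479,  0.99494316,  1.08156282],
       [ 0.        ,  0.        ,  0.        ,  1.        ]])}
{'fx': 515.8605055715561, 'fy': 515.8605055715561, 'cx': 277.01267334522754, 'cy': 210.57536466403988, 'world_from_camera': array([[ 1.15013831e-01, -8.17696190e-01,  5.64043225e-01,
         1.34568907e+00],
       [ 9.93363482e-01,  9.41596301e-02, -6.60526844e-02,
        -1.66412852e-01],
       [ 9.00926962e-04,  5.67896914e-01,  8.23099194e-01,
         1.21945282e+00],
       [ 0.00000000e+00,  0.00000000e+00,  0.00000000e+00,
         1.00000000e+00]])}
```

View pics/top0.png

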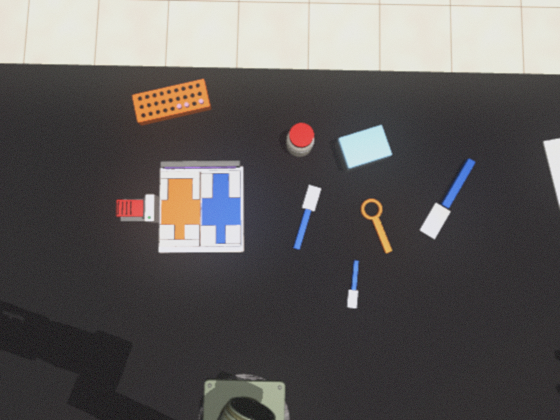

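View pics/scene0.png

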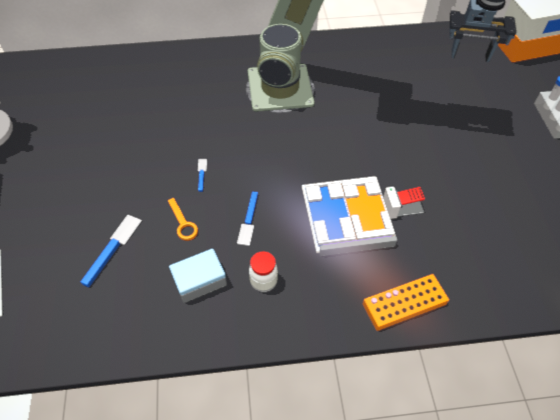

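The top view shows the middle spatula at (308,217), head up. The wrench ring is at (372,208) with its handle end at (388,250). The dock is at (200,208), with orange floor on the left and blue on the right, and the paddle at (130,208). The scene view agrees.

```bash
cat > h.py <<'E'
from cell import *
import cv2, numpy as np
from scipy.spatial.transform import Rotation as R
def cast(c,uv,z):
    uv=np.atleast_2d(uv).astype(float); T=c['world_from_camera']
    d=np.c_[(uv[:,0]-c['cx'])/c['fx'],-(uv[:,1]-c['cy'])/c['fy'],-np.ones(len(uv))]@T[:3,:3].T
    return T[:3,3]+d*((z-T[2,3])/d[:,2])[:,None]
def masks(im):
    h=cv2.cvtColor(im,cv2.COLOR_RGB2HSV); H,S,V=cv2.split(h)
    return dict(blue=(H>100)&(H<130)&(S>130)&(V>60),orange=(H>8)&(H<24)&(S>150)&(V>90),
      red=((H<6)|(H>174))&(S>150)&(V>60),white=(S<60)&(V>120))
def blobs(m,amin=40):
    n,l,st,ce=cv2.connectedComponentsWithStats(m.astype(np.uint8))
    return [(ce[i],st[i],l==i) for i in range(1,n) if st[i,4]>=amin]
def move(pos,xdir,tilt=None):
    """shift (cm) and turn in tool axes to reach TCP pos, pointing down, tool x along xdir (2D)"""
    s=get_state(); A=np.array(s['tcp_rot']); x=np.r_[xdir,0.]/np.linalg.norm(xdir); z=np.array([0,0,-1.])
    B=np.c_[x,np.cross(z,x),z]
    t=A.T@(np.array(pos)-s['eef_pos'])*100
    print('shift cm',t.round(2),'turn',R.from_matrix(A.T@B).as_rotvec().round(3))
E
python3 - <<'E'
from h import *
c=calibration('top');im=cv2.cvtColor(cv2.imread('pics/top0.png'),cv2.COLOR_BGR2RGB)
Z=dict(blue=.014,orange=.012,red=.06,white=.004)
for k,m in masks(im).items():
    for ce,st,l in blobs(m):
        if st[1]<75 and k=='white':continue
        ys,xs=np.nonzero(l);P=cast(c,np.c_[xs,ys],Z[k])[:,:2]
        (a,b,g)=cv2.minAreaRect(P.astype(np.float32)*1000)
        print(k,ce.round(1),st[4],'cent',P.mean(0).round(4),'rect',np.round(a,1),np.round(b,1),round(g,1))
E
```

```text
blue [457.9 182.4] 528 cent [ 0.6292 -0.5567] rect [ 629.3 -556.4] [ 26.2 148.9] 59.4
blue [220.8 207.2] 1466 cent [0.5484 0.0756] rect [546.9  75. ] [182.5  96.3] 1.8
blue [301.6 229.2] 281 cent [ 0.4945 -0.141 ] rect [ 495.  -141.3] [ 18.3 108.3] 74.1
blue [354.4 274.4] 151 cent [ 0.3795 -0.2809] rect [ 380.4 -281. ] [13.7 73.9] 84.9
orange [170. 102.] 1932 cent [0.8356 0.2257] rect [836.5 223.1] [ 89.8 205.2] 14.3
orange [175.7 201.6] 937 cent [0.5608 0.1971] rect [547.8 197.3] [ 72.3 162. ] 77.6
orange [370.5 208.7] 135 cent [ 0.5533 -0.3237] rect [ 554. -325.] [50.9 53.6] 1.3
orange [378.8 236.2] 53 cent [ 0.4809 -0.3455] rect [ 480.7 -345.5] [92.4  6.2] 23.7
red [301.  134.3] 459 cent [ 0.7385 -0.1324] rect [ 738.1 -133.7] [61.2 59.7] 1.1
red [129.5 207.4] 366 cent [0.538  0.3029] rect [538.5 304.1] [43.8 66.7] 3.2
white [365.2 145.9] 1411 cent [ 0.7261 -0.3113] rect [ 725.5 -310. ] [ 92.2 128.7] 18.8
white [299.4 146.9] 170 cent [ 0.7194 -0.1321] rect [ 726.1 -131. ] [74.  45.4] 79.6
white [553.7 162.4] 631 cent [ 0.6916 -0.8209] rect [ 667.2 -812.4] [ 43.3 186.8] 87.3
white [196.5 207.9] 4846 cent [0.5464 0.1422] rect [550.1 180.7] [246.6 329. ] 1.3
white [311.3 197.5] 338 cent [ 0.581  -0.1662] rect [ 580.9 -166.2] [37.  67.6] 74.1
white [434.8 220.4] 602 cent [ 0.5267 -0.4971] rect [ 526.7 -496.9] [48.1 89.7] 59.5
white [352.2 298.5] 192 cent [ 0.3161 -0.2772] rect [ 315.9 -277.2] [27.3 48. ] 84.8
white [209.5 385.6] 120 cent [0.0865 0.0893] rect [83.2 86.7] [34.6 28.4] 2.3
white [273.5 397.7] 826 cent [ 0.0608 -0.0763] rect [ 54.6 -63.2] [105.7  90.7] 9.9
```

Run:
```python
from h import *
c=calibration('wrist');print(c);print(cast(c,[[280,210],[0,210],[280,0],[280,420]],0.02).round(3))
print('dock');move([.49,.13,.25],[-1,0])
print('spat');move([.516,-.1473,.2],[-.96,.28])
```

```text
{'fx': 313.4170310085982, 'fy': 313.4170310085982, 'cx': 282.2528632858978, 'cy': 204.97192974151585, 'world_from_camera': array([[ 2.82091943e-01, -9.24123902e-01, -2.57719130e-01,
         9.00059026e-02],
       [ 9.59386918e-01,  2.71461051e-01,  7.67179144e-02,
         5.72703570e-01],
       [-9.36152349e-04, -2.68893868e-01,  9.63169358e-01,
         3.84392580e-01],
       [ 0.00000000e+00,  0.00000000e+00,  0.00000000e+00,
         1.00000000e+00]])}
[[ 0.193  0.539  0.02 ]
 [ 0.097  0.213  0.02 ]
 [-0.022  0.603  0.02 ]
 [ 0.506  0.446  0.02 ]]
dock
shift cm [-43.32 -31.13  -3.63] turn [-0.002 -0.    -0.287]
spat
shift cm [-53.66 -56.98   1.41] turn [-0.002 -0.    -0.003]
```

```bash
r="";python3 -m crank '-1 -43.3 -31.1 -3.6 0 0 -0.287; -1 -43.3 -31.1 -3.6 0 0 -0.287; -1 -43.3 -31.1 -3.6 0 0 -0.287; -1 -43.3 -31.1 -3.6 0 0 -0.287; -1 -43.3 -31.1 -3.6 0 0 -0.287; -1 -43.3 -31.1 -3.6 0 0 -0.287; -1 -43.3 -31.1 -3.6 0 0 -0.287; -1 -43.3 -31.1 -3.6 0 0 -0.287; -1 -43.3 -31.1 -3.6 0 0 -0.287; -1 -43.3 -31.1 -3.6 0 0 -0.287'
python3 - <<'E'
from h import *
move([.49,.13,.25],[-1,0])
E
```

```text
time_s: 1.1
eef_pos: [0.4686, 0.1573, 0.2475]
tcp_rot: [[-1.0, -0.0, -0.0], [-0.0, 1.0, 0.0], [0.0, 0.0, -1.0]]
wrist_force: [-0.6, -0.3, 0.9]
finger_gap: 0.0914
gripper_force: 0.0
shift cm [-2.14 -2.73 -0.25] turn [ 0. -0.  0.]
```

```bash
python3 -m crank '-1 -2.1 -2.7 -0.2 0 0 0; -1 -2.1 -2.7 -0.2 0 0 0; -1 -2.1 -2.7 -0.2 0 0 0;-1 -2.1 -2.7 -0.2 0 0 0;-1 -2.1 -2.7 -0.2 0 0 0'
python3 - <<'E'
from h import *
import json,pickle
c=calibration('wrist');im=read_camera('wrist');pickle.dump((c,im),open('dock.pkl','wb'))
cv2.imwrite('pics/dockw.png',im[:,:,::-1])
for k in('blue','orange'):
  for ce,st,l in blobs(masks(im)[k],300):
    ys,xs=np.nonzero(l);P=cast(c,np.c_[xs,ys],.017)
    (a,b,g)=cv2.minAreaRect((P[:,:2]*1000).astype(np.float32))
    print(k,ce.round(1),st,'cent',P.mean(0).round(4),'rect',np.round(a,1),np.round(b,1),round(g,2))
E
```

```text
time_s: 1.6
eef_pos: [0.4881, 0.1332, 0.2494]
tcp_rot: [[-1.0, -0.002, -0.001], [-0.002, 1.0, 0.0], [0.001, 0.0, -1.0]]
wrist_force: [0.7, -0.0, -0.2]
finger_gap: 0.091
gripper_force: 0.0
blue [ 77.4 180. ] [  65  141   26   80 1397] cent [ 0.4923 -0.1345  0.017 ] rect [ 494.5 -135.1] [ 22.9 108.8] 74.12
blue [239.5 220.6] [ 201  152   77  124 5125] cent [0.5479 0.0757 0.017 ] rect [542.5  76. ] [103.1 173.8] 87.68
orange [320.2 224.4] [ 283  179   76   94 5057] cent [0.5531 0.1853 0.017 ] rect [556.1 185.1] [133.8 100.3] 1.96
```

View pics/dockw.png

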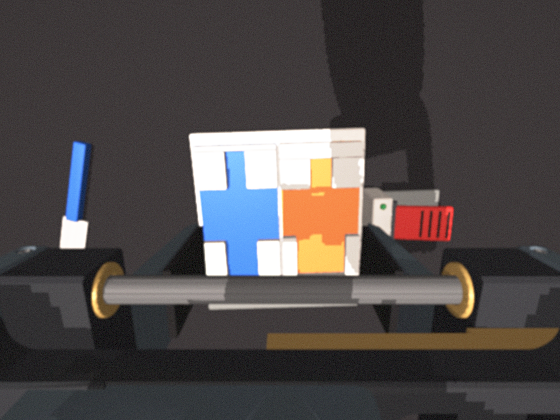

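The wrist view shows the dock with tails up: blue floor at (240,215), orange at (320,225), spatula at left (77,190), and paddle at (425,223). The fingers hide the head side.

Run:
```python
from h import *
import pickle
c,im=pickle.load(open('dock.pkl','rb'))
for k in('blue','orange'):
  for ce,st,l in blobs(masks(im)[k],300):
    if ce[0]<150: continue
    a=np.deg2rad(2.0);Rm=np.array([[np.cos(a),np.sin(a)],[-np.sin(a),np.cos(a)]])
    # subpixel by supersampling the mask
    L=cv2.resize(l.astype(np.float32),None,fx=4,fy=4,interpolation=cv2.INTER_LINEAR)>.5
    ys,xs=np.nonzero(L);P=cast(c,np.c_[(xs-1.5)/4,(ys-1.5)/4],.017)[:,:2]@Rm.T*1000
    print(k)
    for x in range(int(P[:,0].min()),int(P[:,0].max()),8):
        q=P[abs(P[:,0]-x)<1,1];
        if len(q):print(x,q.min().round(1),q.max().round(1),((q.min()+q.max())/2).round(1))
    # x extents for y slices
    m=P[:,1].min()
    for y in range(int(m)+4,int(P[:,1].max()),12):
        q=P[abs(P[:,1]-y)<1,0];print(' y',y,q.min().round(1),q.max().round(1))
```

```text
blue
456 45.1 46.1 45.6
464 44.5 48.2 46.3
472 44.0 47.5 45.8
480 44.5 66.4 55.4
488 45.0 65.9 55.4
496 44.5 66.6 55.6
504 42.6 67.4 55.0
512 7.4 108.0 57.7
520 7.9 107.7 57.8
528 7.1 107.4 57.2
536 7.7 107.1 57.4
544 6.9 106.8 56.8
552 7.4 107.8 57.6
560 3.9 107.5 55.7
568 3.1 107.2 55.2
576 4.2 107.0 55.6
584 35.0 76.2 55.6
592 35.6 75.8 55.7
600 35.0 76.6 55.8
608 35.7 76.3 56.0
616 35.1 75.9 55.5
624 35.9 75.4 55.6
 y 6 517.1 576.6
 y 18 506.5 575.5
 y 30 506.9 575.9
 y 42 504.6 631.3
 y 54 478.5 631.7
 y 66 473.6 632.0
 y 78 507.1 580.3
 y 90 507.5 576.3
 y 102 506.5 575.2
orange
494 153.7 155.3 154.5
502 153.3 155.3 154.3
510 116.2 216.2 166.2
518 116.0 215.1 165.5
526 115.7 215.4 165.5
534 115.5 215.6 165.6
542 115.2 215.9 165.6
550 115.0 216.1 165.5
558 116.1 215.0 165.6
566 115.8 215.3 165.6
574 132.1 199.1 165.6
582 134.4 197.9 166.1
590 134.5 198.0 166.3
598 134.4 198.2 166.3
606 134.2 198.4 166.3
614 134.1 198.5 166.3
622 134.0 197.6 165.8
 y 118 509.7 571.4
 y 130 509.1 571.7
 y 142 509.1 628.2
 y 154 494.8 628.6
 y 166 504.5 629.0
 y 178 504.9 627.8
 y 190 509.3 628.2
 y 202 509.7 572.6
 y 214 508.7 571.5
```

```bash
cat >> h.py <<'E'
a2=np.deg2rad(2.0); ND=np.array([np.cos(a2),np.sin(a2)])
BN=np.array([.5461,.0765]); ON=np.array([.5420,.1847]); PP=np.array([.5372,.3236])
E
python3 - <<'E'
from h import *
move([.516,-.147,.15],[-.96,.28])
E
```

```text
shift cm [ -2.73 -28.03   9.94] turn [ 0.    -0.     0.286]
```

```bash
python3 -m crank '-1 -2.7 -28 9.9 0 0 0.286;-1 -2.7 -28 9.9 0 0 0.286;-1 -2.7 -28 9.9 0 0 0.286;-1 -2.7 -28 9.9 0 0 0.286;-1 -2.7 -28 9.9 0 0 0.286;-1 -2.7 -28 9.9 0 0 0.286;-1 -2.7 -28 9.9 0 0 0.286;-1 -2.7 -28 9.9 0 0 0.286;-1 -2.7 -28 9.9 0 0 0.286;-1 -2.7 -28 9.9 0 0 0.286'
python3 - <<'E'
from h import *
c=calibration('wrist');im=read_camera('wrist');cv2.imwrite('pics/sp.png',im[:,:,::-1])
for k in('blue','white'):
  for ce,st,l in blobs(masks(im)[k],300):
    ys,xs=np.nonzero(l);P=cast(c,np.c_[xs,ys],.014 if k=='blue' else .004)
    (a,b,g)=cv2.minAreaRect((P[:,:2]*1000).astype(np.float32))
    print(k,ce.round(1),st,'cent',P.mean(0).round(4),'rect',np.round(a,1),np.round(b,1),round(g,2))
E
```

```text
time_s: 2.65
eef_pos: [0.5163, -0.1463, 0.1512]
tcp_rot: [[-0.96, 0.28, 0.001], [0.28, 0.96, 0.0], [-0.001, 0.0, -1.0]]
wrist_force: [1.0, 0.2, -0.1]
finger_gap: 0.0913
gripper_force: 0.0
blue [105.4  94.3] [ 84  53  43  86 808] cent [ 0.3786 -0.277   0.014 ] rect [ 380.4 -277.7] [15.8 75.6] 85.2
blue [509.8 159.2] [  447    60   113   190 11034] cent [0.5455 0.0785 0.014 ] rect [547.7  76.9] [189.4 104.1] 1.59
blue [282.2 182.4] [ 273  117   18  109 1281] cent [ 0.5046 -0.1427  0.014 ] rect [ 495.2 -140.7] [ 16.9 108.2] 74.19
white [83.6 26.2] [  61    0   45   57 1576] cent [ 0.3169 -0.2761  0.004 ] rect [ 316.8 -275.9] [26.3 47.4] 85.44
white [488.7  89.4] [  423    14   137   235 10546] cent [0.4756 0.0709 0.004 ] rect [529.9  79.2] [203.1 125.6] 1.35
white [549.9 213.2] [ 529  176   31   75 1355] cent [0.6179 0.121  0.004 ] rect [620.1 114.3] [32. 84.] 87.22
white [485.8 223.5] [ 463  197   44   52 1752] cent [0.6102 0.0542 0.004 ] rect [613.1  53.1] [64.3 38. ] 2.09
white [281.9 249.8] [ 265  223   34   53 1689] cent [ 0.5785 -0.1645  0.004 ] rect [ 578.  -164.5] [35.9 62.1] 74.3
white [144.3 291.6] [ 104  280   83   24 1674] cent [ 0.584  -0.3299  0.004 ] rect [ 584.2 -329. ] [95.9 29.6] 73.77
```

View pics/sp.png

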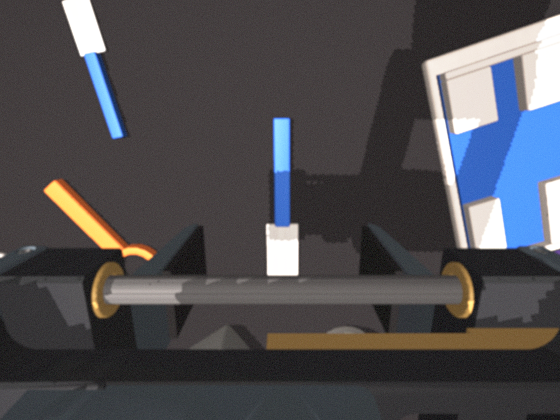

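The wrist view shows the spatula centred between the fingers, with its handle at (282,182) and blade at (282,250). The wrench is at the left.

Run:
```python
from h import *
move([.5168,-.1468,.004],[-.962,.272])
```

```text
shift cm [-0.04 -0.03 14.72] turn [ 0.     0.001 -0.008]
```

```bash
python3 -m crank '-1 0 0 4 0 0 -0.008;-1 0 0 8 0 0 -0.008;-1 0 0 11 0 0 -0.008;-1 0 0 13.5 0 0 -0.008;-1 0 0 14.7 0 0 -0.008;-1 0 0 14.7 0 0 -0.008;-1 0 0 14.7 0 0 -0.008;-1 0 0 14.7 0 0 -0.008' && python3 -m crank '1 0 0 0 0 0 0;1 0 0 0 0 0 0;1 0 0 0 0 0 0;1 0 0 0 0 0 0;1 0 0 0 0 0 0;1 0 0 0 0 0 0;1 0 0 0 0 0 0;1 0 0 0 0 0 0' 20
```

```text
time_s: 3.5
eef_pos: [0.5172, -0.148, 0.005]
tcp_rot: [[-0.962, 0.274, 0.003], [0.274, 0.962, -0.001], [-0.003, 0.0, -1.0]]
wrist_force: [-1.0, -0.6, 0.6]
finger_gap: 0.091
gripper_force: 0.0
time_s: 4.3
eef_pos: [0.516, -0.1478, 0.0035]
tcp_rot: [[-0.962, 0.274, -0.0], [0.274, 0.962, 0.0], [0.0, 0.0, -1.0]]
wrist_force: [-0.5, 0.4, -1.1]
finger_gap: 0.0302
gripper_force: 0.0
```

```bash
python3 -m crank '1 0 0 0 0 0 0;1 0 0 0 0 0 0;1 0 0 0 0 0 0;1 0 0 0 0 0 0;1 0 0 -2 0 0 0;1 0 0 -5 0 0 0;1 0 0 -9 0 0 0;1 0 0 -10 0 0 0;1 0 0 -10 0 0 0'
python3 - <<'E'
from h import *
# origin is 10 mm ahead of grip
move(np.r_[BN-.010*ND,.10],-ND)
E
```

```text
time_s: 5.2
eef_pos: [0.517, -0.1481, 0.1051]
tcp_rot: [[-0.962, 0.274, 0.004], [0.274, 0.962, -0.001], [-0.004, -0.0, -1.0]]
wrist_force: [-0.2, -0.2, -1.0]
finger_gap: 0.0158
gripper_force: 20.0
shift cm [ 4.32 22.09  0.5 ] turn [-0.001  0.004 -0.313]
```

```bash
python3 -m crank '1 1 5 0 0 0 -0.08;1 2 10 0.5 0 0 -0.16;1 3 14 0.5 0 0 -0.25;1 4 18 0.5 0 0 -0.313;1 4.3 21 0.5 0 0 -0.313;1 4.3 22.1 0.5 0 0 -0.313;1 4.3 22.1 0.5 0 0 -0.313;1 4.3 22.1 0.5 0 0 -0.313;1 4.3 22.1 0.5 0 0 -0.313'
python3 - <<'E'
from h import *
c=calibration('wrist');im=read_camera('wrist');cv2.imwrite('pics/over.png',im[:,:,::-1])
move(np.r_[BN-.010*ND,.022],-ND)
E
```

```text
time_s: 6.1
eef_pos: [0.5347, 0.0751, 0.098]
tcp_rot: [[-0.999, -0.034, -0.001], [-0.034, 0.999, -0.001], [0.001, -0.0, -1.0]]
wrist_force: [0.5, -0.8, -0.7]
finger_gap: 0.016
gripper_force: 20.0
shift cm [-0.13  0.1   7.62] turn [-0.    -0.001 -0.001]
```

View pics/over.png

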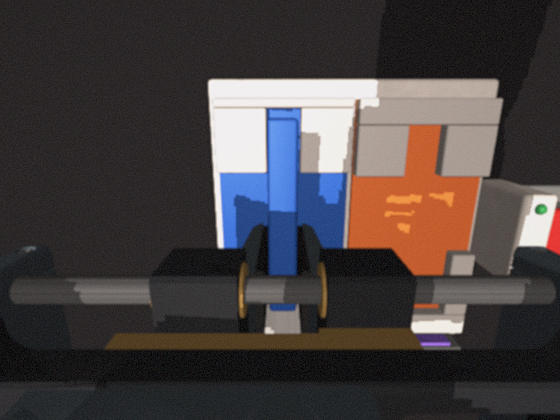

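The wrist view shows the handle (268–300, rows 110–250) lined up over the blue compartment's tail pocket.

```bash
python3 -m crank '1 -0.1 0.1 2 0 0 0;1 -0.1 0.1 4 0 0 0;1 -0.1 0.1 5.5 0 0 0;1 -0.1 0.1 6.5 0 0 0;1 -0.1 0.1 7 0 0 0;1 -0.1 0.1 7.3 0 0 0;1 -0.1 0.1 7.3 0 0 0;1 -0.1 0.1 7.3 0 0 0'
```

```text
time_s: 6.95
eef_pos: [0.5367, 0.0775, 0.0261]
tcp_rot: [[-0.999, -0.035, 0.001], [-0.035, 0.999, 0.0], [-0.001, 0.0, -1.0]]
wrist_force: [0.1, -0.3, 0.6]
finger_gap: 0.0156
gripper_force: 20.0
```

```bash
python3 -m crank '1 0 0 0.1 0 0 0;1 0 0 0.2 0 0 0;1 0 0 0.3 0 0 0;1 0 0 0.3 0 0 0;1 0 0 0.3 0 0 0'
```

```text
time_s: 7.45
eef_pos: [0.5361, 0.0776, 0.0225]
tcp_rot: [[-0.999, -0.035, -0.0], [-0.035, 0.999, 0.0], [0.0, 0.0, -1.0]]
wrist_force: [-0.3, 0.1, -1.4]
finger_gap: 0.0162
gripper_force: 20.0
```

```bash
python3 -m crank '1 0 0 0.05 0 0 0;1 0 0 0.1 0 0 0;1 0 0 0.1 0 0 0;1 0 0 0.1 0 0 0'; python3 -m crank '1 0 0 0.05 0 0 0;1 0 0 0.1 0 0 0;1 0 0 0.1 0 0 0;1 0 0 0.1 0 0 0'
```

```text
time_s: 7.85
eef_pos: [0.5362, 0.0775, 0.0215]
tcp_rot: [[-0.999, -0.035, -0.0], [-0.035, 0.999, 0.0], [0.0, 0.0, -1.0]]
wrist_force: [0.3, 0.3, -0.3]
finger_gap: 0.0159
gripper_force: 20.0
time_s: 8.25
eef_pos: [0.5362, 0.0775, 0.0205]
tcp_rot: [[-0.999, -0.035, -0.0], [-0.035, 0.999, 0.0], [0.0, 0.0, -1.0]]
wrist_force: [-0.8, -0.4, -0.9]
finger_gap: 0.0159
gripper_force: 20.0
```

```bash
python3 -m crank '1 0 0 0.05 0 0 0;1 0 0 0.05 0 0 0;1 0 0 0.05 0 0 0'; python3 -m crank '1 0 0 0.05 0 0 0;1 0 0 0.05 0 0 0;1 0 0 0.05 0 0 0'
```

```text
time_s: 8.55
eef_pos: [0.5362, 0.0775, 0.0205]
tcp_rot: [[-0.999, -0.035, 0.0], [-0.035, 0.999, 0.0], [-0.0, 0.0, -1.0]]
wrist_force: [-1.0, -0.1, 5.7]
finger_gap: 0.016
gripper_force: 20.0
time_s: 8.85
eef_pos: [0.5362, 0.0775, 0.0204]
tcp_rot: [[-0.999, -0.035, 0.0], [-0.035, 0.999, 0.0], [-0.0, 0.0, -1.0]]
wrist_force: [-2.8, -0.7, 9.0]
finger_gap: 0.0161
gripper_force: 20.0
```

Floor contact. Next I release and lift.

```bash
python3 -m crank '0 0 0 -0.05 0 0 0;0 0 0 -0.05 0 0 0;0 0 0 -0.05 0 0 0;0 0 0 -0.05 0 0 0;0 0 0 -0.05 0 0 0;0 0 0 -3 0 0 0;0 0 0 -7 0 0 0;0 0 0 -12 0 0 0;0 0 0 -14 0 0 0;0 0 0 -14 0 0 0'
python3 - <<'E'
from h import *
c=calibration('top');im=read_camera('top');cv2.imwrite('pics/t1.png',cv2.resize(im[130:290,150:430],None,fx=2.8,fy=2.8)[:,:,::-1])
m=masks(im)
for ce,st,l in blobs(m['orange'],40):
    ys,xs=np.nonzero(l);print(ce,cast(c,ce,.012))
# top-camera rough wrench hover
h=np.array([.5533,-.3237]);t=np.array([.4809,-.3455]);d=(h-t)/np.linalg.norm(h-t);print(d)
move([.50,-.34,.2],-d)
E
```

```text
time_s: 9.85
eef_pos: [0.5385, 0.0778, 0.1632]
tcp_rot: [[-0.999, -0.035, 0.008], [-0.035, 0.999, 0.001], [-0.008, 0.001, -1.0]]
wrist_force: [0.5, -0.3, -0.2]
finger_gap: 0.0457
gripper_force: 0.0
[169.88204863 102.09777548] [[0.83532373 0.22606661 0.012     ]]
[370.52903226 208.4       ] [[ 0.55418423 -0.32373368  0.012     ]]
[179.16242038 225.05732484] [[0.49813485 0.18493028 0.012     ]]
[378.79661017 236.13559322] [[ 0.48089256 -0.3454675   0.012     ]]
[0.95753459 0.28831843]
shift cm [  5.15 -41.61  -3.95] turn [-0.     0.003 -0.257]
```

View pics/t1.png

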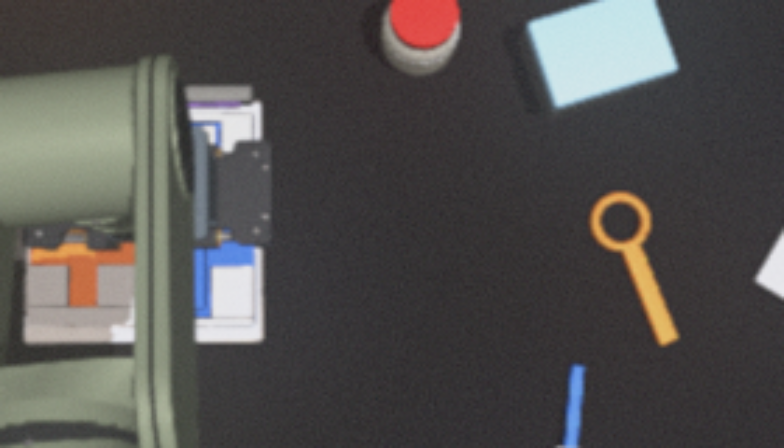

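The crop shows the spatula in the blue compartment, partly hidden by the arm. The wrench ring is at (620,222) and its tail at (668,340), so it points about 22° to the left.

Run:
```python
from h import *
move([.502,-.345,.16],[-.927,-.375])
```

```text
shift cm [  4.98 -42.11   0.05] turn [-0.     0.003 -0.349]
```

```bash
python3 -m crank '-1 5 -42.1 0 0 0 -0.349;-1 5 -42.1 0 0 0 -0.349;-1 5 -42.1 0 0 0 -0.349;-1 5 -42.1 0 0 0 -0.349;-1 5 -42.1 0 0 0 -0.349;-1 5 -42.1 0 0 0 -0.349;-1 5 -42.1 0 0 0 -0.349;-1 5 -42.1 0 0 0 -0.349;-1 5 -42.1 0 0 0 -0.349;-1 5 -42.1 0 0 0 -0.349'; python3 -m crank '-1 0 0 0 0 0 0;-1 0 0 0 0 0 0;-1 0 0 0 0 0 0'
python3 - <<'E'
from h import *
c=calibration('wrist');im=read_camera('wrist');cv2.imwrite('pics/wr.png',im[:,:,::-1])
for ce,st,l in blobs(masks(im)['orange'],200):
    ys,xs=np.nonzero(l);P=cast(c,np.c_[xs,ys],.012)
    (a,b,g)=cv2.minAreaRect((P[:,:2]*1000).astype(np.float32))
    print(ce.round(1),st,'cent',P.mean(0).round(4),'rect',np.round(a,1),np.round(b,1),round(g,2))
c=calibration('top');im=read_camera('top');cv2.imwrite('pics/t2.png',cv2.resize(im[130:290,100:300],None,fx=3,fy=3)[:,:,::-1])
E
```

```text
time_s: 10.9
eef_pos: [0.502, -0.345, 0.1566]
tcp_rot: [[-0.931, -0.364, -0.007], [-0.364, 0.931, -0.004], [0.008, -0.002, -1.0]]
wrist_force: [0.1, 0.3, 0.6]
finger_gap: 0.0916
gripper_force: 0.0
time_s: 11.2
eef_pos: [0.5033, -0.3402, 0.159]
tcp_rot: [[-0.929, -0.37, -0.005], [-0.37, 0.929, -0.004], [0.006, -0.002, -1.0]]
wrist_force: [0.0, 0.1, 0.5]
finger_gap: 0.0911
gripper_force: 0.0
[280.8 218.5] [254 126  51 139 316] cent [ 0.5305 -0.3315  0.012 ] rect [ 508.5 -328.2] [145.6  55.2] 4.53
[278.5 245.3] [260 223  39  35 246] cent [ 0.5589 -0.3227  0.012 ] rect [ 553.1 -324.5] [39.5 41.4] 21.8
```

View pics/wr.png

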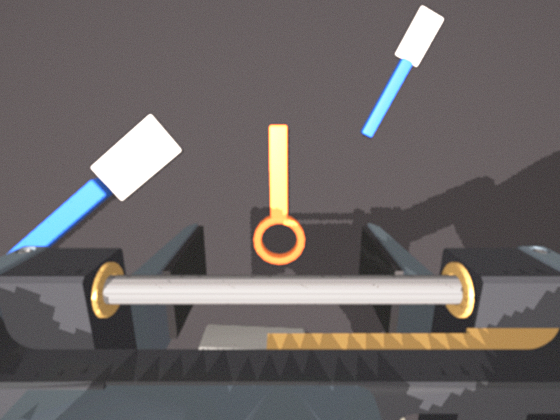

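View pics/t2.png

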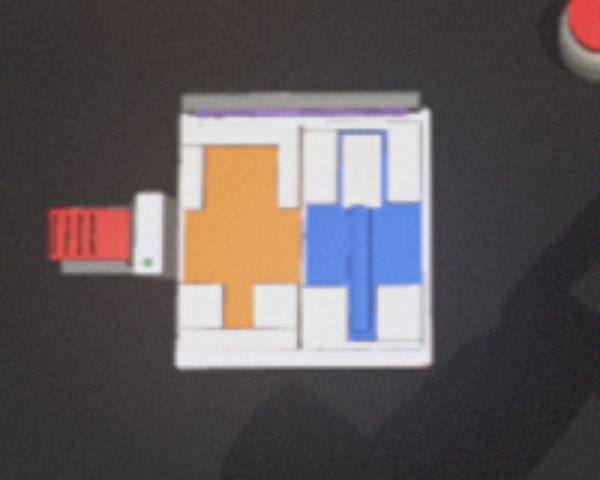

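Wrist view: the wrench is aligned with the tool, tail end at (278,125), ring centre at (279,240). The top crop shows the spatula lying centred in the blue compartment, with its blade in the head pocket.

Run:
```python
from h import *
c=calibration('wrist');im=cv2.cvtColor(cv2.imread('pics/wr.png'),cv2.COLOR_BGR2HSV)
m=(im[:,:,0]>5)&(im[:,:,0]<30)&(im[:,:,1]>90)&(im[:,:,2]>100);m[272:]=0
ce,st,l=max(blobs(m,200),key=lambda b:b[1][4]);print(st)
ys,xs=np.nonzero(l);k=ys<205
P=cast(c,np.c_[xs,ys],.012)[:,:2]; hd=P[k]
(a,b,g)=cv2.minAreaRect((hd*1000).astype(np.float32));print('handle',a,b,g)
vx,vy,x0,y0=cv2.fitLine((hd*1000).astype(np.float32),cv2.DIST_L2,0,.01,.01).ravel();d=np.array([vx,vy]);d*=np.sign(vx)
s=(P*1000-[x0,y0])@d;print('dir',d,'len',s.min(),s.max())
mid=(s.min()+s.max())/2; o=np.array([x0,y0])+mid*d;print('origin',o)
# ring outer side extents
n=np.array([-d[1],d[0]]);q=(P*1000-[x0,y0])@n;print('ring lat',q.min(),q.max())
gp=(o-9*d)/1000;print('grip',gp);move(np.r_[gp,.004],-d)
```

```text
[ 253  124   53  142 1811]
handle (477.98419189453125, -355.90234375) (81.76861572265625, 20.432035446166992) 22.035982131958008
dir [0.9195875  0.39288527] len -37.32010767642438 114.93581956852618
origin [ 510.71221285 -343.14902226]
ring lat -28.662352301293478 28.29797354346613
grip [ 0.50243593 -0.34668499]
shift cm [ 0.24 -0.48 15.55] turn [-0.003 -0.006 -0.025]
```

```bash
python3 -m crank '-1 0.2 -0.5 4 0 0 -0.018;-1 0.2 -0.5 8 0 0 -0.018;-1 0.2 -0.5 12 0 0 -0.018;-1 0.2 -0.5 14.5 0 0 -0.018;-1 0.2 -0.5 15.5 0 0 -0.018;-1 0.2 -0.5 15.5 0 0 -0.018;-1 0.2 -0.5 15.5 0 0 -0.018;-1 0.2 -0.5 15.5 0 0 -0.018' && python3 -m crank '1 0 0 0 0 0 0;1 0 0 0 0 0 0;1 0 0 0 0 0 0;1 0 0 0 0 0 0;1 0 0 0 0 0 0;1 0 0 0 0 0 0;1 0 0 0 0 0 0;1 0 0 0 0 0 0;1 0 0 0 0 0 0;1 0 0 0 0 0 0' 20 && python3 -m crank '1 0 0 0 0 0 0;1 0 0 0 0 0 0;1 0 0 0 0 0 0'
```

```text
time_s: 12.1
eef_pos: [0.5058, -0.3458, 0.0062]
tcp_rot: [[-0.925, -0.38, -0.005], [-0.38, 0.925, -0.014], [0.011, -0.011, -1.0]]
wrist_force: [-1.0, -0.8, -1.1]
finger_gap: 0.0913
gripper_force: 0.0
time_s: 13.1
eef_pos: [0.5045, -0.3451, 0.0043]
tcp_rot: [[-0.925, -0.38, -0.009], [-0.379, 0.925, -0.012], [0.013, -0.008, -1.0]]
wrist_force: [0.3, 0.2, 0.3]
finger_gap: 0.0176
gripper_force: 20.0
time_s: 13.4
eef_pos: [0.5046, -0.3451, 0.0043]
tcp_rot: [[-0.925, -0.38, -0.008], [-0.38, 0.925, -0.012], [0.013, -0.008, -1.0]]
wrist_force: [-0.4, -0.6, -0.4]
finger_gap: 0.0177
gripper_force: 20.0
```

```bash
python3 -m crank '1 0 0 -1 0 0 0;1 0 0 -3 0 0 0;1 0 0 -7 0 0 0;1 0 0 -10 0 0 0;1 0 0 -10 0 0 0;1 0 0 -10 0 0 0'
cat >> h.py <<'E'
def movez(pos,xdir):
    s=get_state(); A=np.array(s['tcp_rot'])
    w=np.arctan2(xdir[1],xdir[0])-np.arctan2(A[1,0],A[0,0]); w=(w+np.pi)%(2*np.pi)-np.pi
    print('shift cm',(A.T@(np.array(pos)-s['eef_pos'])*100).round(2),'turn',(A.T@[0,0,w]).round(3))
E
python3 - <<'E'
from h import *
movez(np.r_[ON-.0064*ND,.10],-ND)
E
```

```text
time_s: 14.0
eef_pos: [0.5057, -0.3437, 0.1053]
tcp_rot: [[-0.925, -0.379, -0.007], [-0.379, 0.925, -0.014], [0.012, -0.01, -1.0]]
wrist_force: [0.1, 0.5, -1.7]
finger_gap: 0.0178
gripper_force: 20.0
shift cm [-22.79  47.75  -0.22] turn [-0.004  0.003  0.354]
```

```bash
python3 -m crank '1 -1.5 3 0 0 0 0.03;1 -3.4 7 -0.2 -0.001 0.001 0.06;1 -5.3 11 -0.2 -0.001 0.001 0.1;1 -7.2 15 -0.2 -0.002 0.001 0.13;1 -9.1 19 -0.2 -0.002 0.001 0.16;1 -11 23 -0.2 -0.002 0.002 0.19;1 -12.9 27 -0.2 -0.003 0.002 0.22;1 -14.8 31 -0.2 -0.003 0.002 0.25;1 -16.7 35 -0.2 -0.003 0.002 0.28;1 -18.6 39 -0.2 -0.004 0.003 0.31'
python3 - <<'E'
from h import *
movez(np.r_[ON-.0064*ND,.10],-ND)
E
```

```text
time_s: 15.0
eef_pos: [0.5284, 0.0893, 0.099]
tcp_rot: [[-0.997, -0.078, -0.016], [-0.077, 0.997, -0.01], [0.017, -0.009, -1.0]]
wrist_force: [1.0, -0.5, -1.2]
finger_gap: 0.0175
gripper_force: 20.0
shift cm [-1.46  9.43 -0.21] turn [-0.001  0.     0.043]
```

```bash
python3 -m crank '1 -0.5 4 -0.1 0 0 0.02;1 -1 7 -0.2 0 0 0.043;1 -1.4 9 -0.2 0 0 0.043;1 -1.4 9.4 -0.2 0 0 0.043;1 -1.4 9.4 -0.2 0 0 0.043;1 -1.4 9.4 -0.2 0 0 0.043;1 -1.4 9.4 -0.2 0 0 0.043'
python3 - <<'E'
from h import *
movez(np.r_[ON-.0064*ND,.025],-ND)
c=calibration('wrist');im=read_camera('wrist');cv2.imwrite('pics/over2.png',im[:,:,::-1])
E
```

```text
time_s: 15.7
eef_pos: [0.5361, 0.1813, 0.1013]
tcp_rot: [[-0.999, -0.034, -0.013], [-0.034, 0.999, -0.01], [0.014, -0.01, -1.0]]
wrist_force: [0.2, -0.3, -1.0]
finger_gap: 0.0177
gripper_force: 20.0
shift cm [-0.06  0.4   7.63] turn [ 0.    -0.    -0.001]
```

View pics/over2.png

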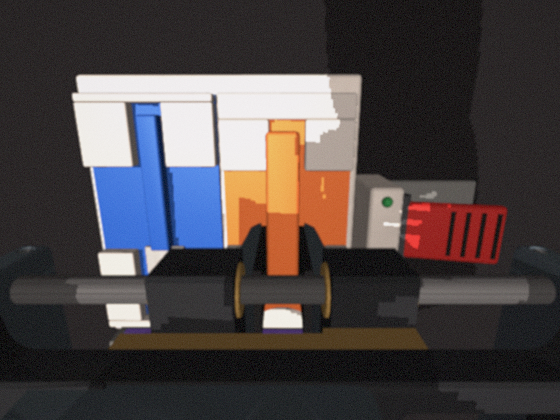

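The wrist view shows the wrench handle (267–298) about 4 mm left of the tail pocket's centre (270–306), matching the computed shift.

```bash
python3 -m crank '1 -0.1 0.4 0 0 0 0;1 -0.1 0.4 2 0 0 0;1 -0.1 0.4 4 0 0 0;1 -0.1 0.4 5.5 0 0 0;1 -0.1 0.4 6.8 0 0 0;1 -0.1 0.4 7.4 0 0 0;1 -0.1 0.4 7.6 0 0 0;1 -0.1 0.4 7.6 0 0 0;1 -0.1 0.4 7.6 0 0 0'
python3 - <<'E'
from h import *
movez(np.r_[ON-.0064*ND,.0213],-ND)
E
```

```text
time_s: 16.65
eef_pos: [0.5369, 0.186, 0.0262]
tcp_rot: [[-0.999, -0.036, -0.011], [-0.036, 0.999, -0.009], [0.012, -0.009, -1.0]]
wrist_force: [-0.3, 0.1, -0.6]
finger_gap: 0.018
gripper_force: 20.0
shift cm [ 0.13 -0.15  0.49] turn [-0.     0.     0.001]
```

```bash
python3 -m crank '1 0.1 -0.1 0.1 0 0 0;1 0.1 -0.1 0.2 0 0 0;1 0.1 -0.1 0.3 0 0 0;1 0.1 -0.1 0.4 0 0 0;1 0.1 -0.1 0.4 0 0 0';python3 -m crank '1 0 0 0.05 0 0 0;1 0 0 0.1 0 0 0;1 0 0 0.1 0 0 0;1 0 0 0.1 0 0 0'
```

```text
time_s: 17.15
eef_pos: [0.5352, 0.1848, 0.0214]
tcp_rot: [[-0.999, -0.036, -0.013], [-0.036, 0.999, -0.01], [0.013, -0.009, -1.0]]
wrist_force: [0.2, 0.4, -0.8]
finger_gap: 0.018
gripper_force: 20.0
time_s: 17.55
eef_pos: [0.5353, 0.1848, 0.0213]
tcp_rot: [[-0.999, -0.036, -0.012], [-0.036, 0.999, -0.01], [0.013, -0.009, -1.0]]
wrist_force: [-2.1, -0.2, 5.0]
finger_gap: 0.0176
gripper_force: 20.0
```

```bash
python3 -m crank '1 0 0 0.03 0 0 0;1 0 0 0.03 0 0 0;0 0 0 0 0 0 0;0 0 0 0 0 0 0;0 0 0 0 0 0 0;0 0 0 0 0 0 0;0 0 0 -3 0 0 0;0 0 0 -7 0 0 0;0 0 0 -11 0 0 0;0 0 0 -11 0 0 0'
python3 - <<'E'
from h import *
move(np.r_[PP,.13],-ND)
E
```

```text
time_s: 18.55
eef_pos: [0.5403, 0.1871, 0.1361]
tcp_rot: [[-0.999, -0.036, -0.001], [-0.036, 0.999, -0.006], [0.002, -0.006, -1.0]]
wrist_force: [0.2, 0.4, 0.3]
finger_gap: 0.0455
gripper_force: 0.0
shift cm [-0.18 13.66  0.53] turn [-0.006 -0.002  0.001]
```

```bash
python3 -m crank '1 -0.1 4 0.5 -0.006 -0.002 0;1 -0.1 8 0.5 -0.006 -0.002 0;1 -0.1 12 0.5 -0.006 -0.002 0;1 -0.1 13.7 0.5 -0.006 -0.002 0;1 -0.1 13.7 0.5 -0.006 -0.002 0;1 -0.1 13.7 0.5 -0.006 -0.002 0;1 -0.1 13.7 0.5 -0.006 -0.002 0;1 -0.1 13.7 0.5 -0.006 -0.002 0'
python3 - <<'E'
from h import *
im=read_camera('wrist');cv2.imwrite('pics/pd.png',im[:,:,::-1]);c=calibration('wrist')
for ce,st,l in blobs(masks(im)['red'],100):
    ys,xs=np.nonzero(l);P=cast(c,np.c_[xs,ys],.058)[:,:2]*1000
    print(st,P.min(0),P.max(0))
move(np.r_[PP,.07],-ND)
E
```

```text
time_s: 19.35
eef_pos: [0.5329, 0.3213, 0.1243]
tcp_rot: [[-0.999, -0.034, -0.011], [-0.034, 0.999, -0.004], [0.011, -0.004, -1.0]]
wrist_force: [0.5, 0.0, -0.0]
finger_gap: 0.0003
gripper_force: 0.0
[ 223  192   82   54 3084] [513.95180289 274.40973033] [557.4864587 339.5347939]
shift cm [-0.5   0.21  5.43] turn [-0.003 -0.011 -0.001]
```

View pics/pd.png

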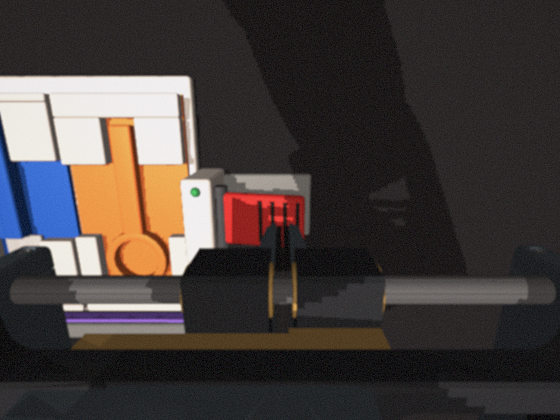

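The wrist view shows the wrench flat in the orange compartment, ring in the head pocket at (140,255). The closed fingers are above the red paddle at (265,218).

```bash
python3 -m crank '1 -0.4 0.2 2 0 -0.01 0;1 -0.4 0.2 4 0 -0.01 0;1 -0.4 0.2 5.5 0 -0.01 0;1 -0.4 0.2 6.3 0 -0.01 0;1 -0.4 0.2 7 0 -0.01 0;1 -0.4 0.2 7.6 0 -0.01 0;1 -0.4 0.2 8.2 0 -0.01 0;1 -0.4 0.2 8.5 0 -0.01 0;1 -0.4 0.2 8.5 0 -0.01 0'; python3 -m crank '1 0 0 0.1 0 0 0;1 0 0 0.2 0 0 0;1 0 0 0.3 0 0 0;1 0 0 0.3 0 0 0;1 0 0 0.3 0 0 0'
```

```text
time_s: 20.3
eef_pos: [0.5359, 0.325, 0.0404]
tcp_rot: [[-0.999, -0.036, 0.0], [-0.036, 0.999, -0.002], [-0.0, -0.002, -1.0]]
wrist_force: [-2.9, 0.4, 7.9]
finger_gap: 0.0005
gripper_force: 3.9
time_s: 20.8
eef_pos: [0.5359, 0.3248, 0.0381]
tcp_rot: [[-0.999, -0.036, 0.0], [-0.036, 0.999, -0.002], [-0.0, -0.002, -1.0]]
wrist_force: [-2.6, -0.5, 7.9]
finger_gap: 0.0006
gripper_force: 4.3
```

```bash
python3 -m crank '1 0 0 0.1 0 0 0;1 0 0 0.2 0 0 0;1 0 0 0.2 0 0 0;1 0 0 0.2 0 0 0'; python3 -m crank '1 0 0 0.1 0 0 0;1 0 0 0.2 0 0 0;1 0 0 0.2 0 0 0;1 0 0 0.2 0 0 0'
```

```text
time_s: 21.2
eef_pos: [0.5359, 0.3246, 0.0366]
tcp_rot: [[-0.999, -0.036, 0.001], [-0.036, 0.999, -0.003], [-0.0, -0.003, -1.0]]
wrist_force: [-4.6, -1.8, 12.3]
finger_gap: 0.0005
gripper_force: 5.6
time_s: 21.6
eef_pos: [0.536, 0.3246, 0.0363]
tcp_rot: [[-0.999, -0.036, 0.001], [-0.036, 0.999, -0.002], [-0.001, -0.002, -1.0]]
wrist_force: [-7.3, -2.9, 20.8]
finger_gap: 0.0008
gripper_force: 9.6
```

At the hard stop: the force rose to 21 N and z stayed put. Next I release and check.

```bash
python3 -m crank '1 0 0 0 0 0 0;1 0 0 -0.5 0 0 0;1 0 0 -1.5 0 0 0;1 0 0 -3 0 0 0;1 0 0 -6 0 0 0;1 0 0 -10 0 0 0;1 0 0 -14 0 0 0;1 0 5 -16 0 0 0;1 0 10 -16 0 0 0;1 0 10 -16 0 0 0'; python3 -m crank '1 0 5 0 0 0 0;1 0 10 0 0 0 0;1 0 13 0 0 0 0;1 0 15 0 0 0 0;1 0 15 0 0 0 0;1 0 15 0 0 0 0'
python3 - <<'E'
from h import *
im=read_camera('top');cv2.imwrite('pics/t3.png',cv2.resize(im[80:300,90:400],None,fx=2.4,fy=2.4)[:,:,::-1])
E
```

```text
time_s: 22.6
eef_pos: [0.5324, 0.4302, 0.1929]
tcp_rot: [[-0.999, -0.04, 0.003], [-0.04, 0.999, 0.001], [-0.003, 0.001, -1.0]]
wrist_force: [0.2, 0.1, -0.4]
finger_gap: 0.0005
gripper_force: 0.0
time_s: 23.2
eef_pos: [0.5272, 0.5738, 0.1907]
tcp_rot: [[-0.999, -0.036, -0.001], [-0.036, 0.999, -0.005], [0.001, -0.005, -1.0]]
wrist_force: [0.1, 0.0, 0.9]
finger_gap: 0.0005
gripper_force: 0.0
```

View pics/t3.png

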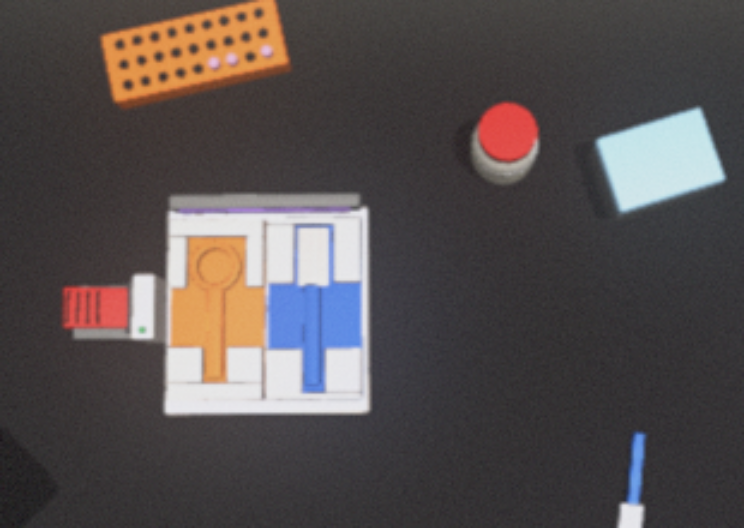

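The top crop shows both tools lying in their compartments: wrench ring at (217,267), spatula blade at (313,255). The paddle is back up at (97,307), and the bottle and tip box have not moved.

```bash
python3 -c "
from cell import *
print(job_done())"
```

```text
the job is handed in; nothing more can be done
None
```

The job is handed in: the spatula and wrench lie in their compartments, the paddle was pressed to its stop and is back up, and the bottle and tip box were not touched, in about 23 s of robot time.

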